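# Clamp a glass strip for edge polishing

### The arm

A 6-joint arm with a two-finger parallel gripper is mounted at the origin on the work surface. World frame = base frame: x ahead of the robot, y to its left, z up, the work surface at z = 0. Lengths are in m, angles in rad, forces in N, time in s.
With the tool pointing down it reaches from about 0.25 to 0.725 m from the base axis. Payload 4 kg.
Tool frame: the origin (TCP) lies midway between the tips of the shut fingers; the grasp point (between the pads) lies 19 mm behind it (bot.grip_point_offset is the distance from the TCP to the grasp point, in m); z points along the fingers, y is the line along which they close (so a half turn about z gives the same grasp; the last joint's range is limited). The gripper opens to 85 mm and grips with 20 to 120 N. Pads are 22 mm wide; open, the fingers measure 114 mm over their backs; the gripper's body (76 mm by 85 mm) begins 54 mm behind the grasp point. The pads swing forward as they close: fully open they stand 13 mm farther back than shut.
Start: joints at [1.185, 0.241, 0.005, 1.335, 0, 1.571], TCP at [0.188, 0.463, 0.231] pointing down, gripper open.
Joint ranges: [-2.72, 2.72], [-1.05, 1.87], [-1.09, 1.28], [-1.99, 2.15], [-1.42, 1.44], [-3.14, 3.14]. Speed limits (rad/s): [2.79, 2.79, 3.14, 3.14, 3.14, 3.14].

### API

Orientations are given as a unit quaternion [x, y, z, w].
In Python, from workcell import bot gives the robot as it stands.
- The arm moves only by the tool step_arm, never from a script. Its argument "targets" is text: rows parted by semicolons, each of 7 numbers parted by spaces: the opening, from -1 (shut) to 1 (fully open), so that 0 is half open, then the shift along the world's x, y, z normalised to -1 to 1, where 1 is 0.5 m, then the turn, a rotation vector about the world's x, y, z normalised to -1 to 1, where 1 is pi/4 rad. In form: gripper x y z wx wy wz; .... A call has 1 to 10 rows; each row is the pose to reach, as a shift and turn from the pose commanded when the call began; what a row does not reach only later rows make up. A row lasts 1/12 s, in which the tool goes at most 41.7 mm and 7.16 degrees, less where a joint would pass 70% of its speed; a pose out of reach is approached as far as the arm can. A call with a number of a shift or a turn outside -1 to 1 is refused whole. A call with a gripper value outside its range is refused whole. The fingers move at their own pace and stop on an object; the grip force is fixed at half the most. Time passes only in rows, so rows that repeat a pose let the fingers close. It gives the time, the measured TCP pose, the force, the opening and the grip force at its end, in the units of the state.
- bot.get_obs(): the state, without advancing time (a new reading comes with each control period).
- bot.camera(name): name is "scene" or "side" or "wrist"; returns the picture (384x512x3 uint8, red, green, blue); there is no depth.
- bot.camera_info(name): a dict with "vertical_fov" (degrees; the focal length in pixels is half the picture's height over the tangent of half this angle, whatever the lens; pixels are square), "cx", "cy" (the principal point, pixels), "D" ([k1, k2, p1, p2, k3] as OpenCV has them; the pictures are not rectified), "pose" (4x4, takes a point from camera to world coordinates). Camera axes: x right, y up, looking along -z (the intrinsics and any distortion apply to the point x, -y, -z); pixel columns grow to the right and rows downward; lengths in m; the calibration is good to about 2 mm. A picture is of the moment at which its call begins: read the wrist's pose just before it. camera_info takes no time and is no camera call; for the wrist camera it gives the pose at the moment of the call.
- bot.job_done(): hands the job in; it is judged then, once.
The state is a dict: "clock": time; "joint_pos": joint angles; "joint_vel": joint speeds; "tau": joint torques, N m; "eef_pos": TCP position; "tool_rot": TCP orientation; "ft_force": force on the tool from outside, world axes, zero at the start; "ft_torque": the same for the moment, N m; "grip_width": finger opening in m; "grasp_force": force on a finger pad.
Only numpy, scipy, OpenCV 4.12 (cv2) and the standard library are available. Lean on these libraries where they do the work, as an engineer would, in place of code of your own. Each camera call takes 0.05 s, during which the arm holds its last target. There are 200 camera calls.

### The job

Slide the glass strip lying in the edge-polishing clamp gently back along the bed until its rear edge sits flat against the steel stop bar, then wind the clamp's torque-limiting thumbscrew down clockwise onto it. Stop as soon as the thumbscrew first slips - well short of a further eighth of a turn - then let go, leaving the glass held square against the stop and the other things on the bench where they are.

Things in the scene. Friction and masses are not known exactly. Their poses are not given: they have to be found in the camera images.
- jig: aluminium base of a bench clamp for polishing glass edges, bolted down, 165 x 110 mm, origin at bench level under the bed. Its x points from the open front edge to the stop bar (away from the robot, give or take 20 degrees), y to its left, z up. The flat rubber bed is 25 mm above the bench; its front edge is at x -60 mm
- stop_face (a point): middle of the front face of the steel stop bar across the rear of the bed, 104 mm long, 13 mm higher than the bed. This point is 28 mm above the bench (half the glass's thickness over the bed), at jig x +50 mm, y 0; same axes as the jig
- glass: loose glass strip, 130 x 60 x 6 mm, about 0.12 kg, lying flat on the bed, already under the clamp foot but 13 to 27 mm short of the stop and up to 7 degrees askew. Origin under its centre, x along its length towards the stop. Home, its front end overhangs the bed by 20 mm. It must not be pushed or squeezed with more than 30 N
- glass_front (a point): middle of the strip's front (overhanging) end edge, half-way up its thickness, 28 mm above the bench; the end face is 60 mm wide and open to be pushed from the front
- glass_back (a point): middle of the strip's rear end edge, half-way up its thickness; it is the edge that goes against the stop, 130 mm behind glass_front
- clamp: fixed cast arm on a steel post behind the stop (jig x +82 mm, 98 mm tall), reaching forward over the glass 57 to 81 mm above the bench; it carries the upright clamp screw with a 28 mm swivel foot. The foot does not turn and starts 1.5 to 4 mm above the glass, differing each time. Its origin is at the jig's, its height uncertain by 1 mm
- knob_grip (a point): centre of the grip of the black fluted round thumbscrew, on the screw's upright axis at jig x +5 mm, y 0, about 120 mm above the bench. 33 mm across, 34 mm tall: it reaches 10 mm above and 24 mm below this point, where a 46 mm flange begins. Clockwise from above winds the foot down 8 mm a turn and the thumbscrew with it; it can be taken at any angle
- knob_mark (a point): outer end of the white index line on the thumbscrew's top rim, 17 mm from the screw's axis, 10 mm above knob_grip; it turns with the thumbscrew. It starts directly above flange_mark
- flange_mark (a point): inner end of the black index line on the steel flange under the thumbscrew, 17 mm from the axis, 24 mm below knob_grip; the flange turns with the screw. Turning it takes about 0.12 N m running down; as the foot loads the glass this rises over about a tenth of a turn, and at 0.21 N m (while turning; less at rest) the clutch slips: the thumbscrew turns on, the flange stands still and the marks part
- water_bowl: loose glass water bowl, 100 mm across, 55 mm tall, origin under its centre; to be left alone
- pigment_jar: loose jar with a steel lid, 56 mm across, 70 mm tall, origin under its centre; to be left alone
- wash_brush: loose flat brush, 170 mm long, lying on the bench, origin on its underside; to be left alone
- offcut: loose glass offcut, 55 x 80 x 6 mm, lying on the bench, origin under its centre; to be left alone
Not all that is in view belongs to the job. What is shaped like the glass but blue or turquoise is not meant.

How it is judged:
On the way, in this order (a step that is already met when the one before it is completed fails the run):
1. the strip's rear edge is flat against the stop (x of glass_back in the frame of stop_face above -0.0025 m and angle between the x axis of glass and the x axis of jig, either way round below 0.05 rad), for 0.2 s.
2. the foot clamps the glass and the thumbscrew has slipped (horizontal distance between knob_mark and flange_mark above 0.0015 m and contact force between clamp and glass above 40 N), for 0.1 s.
At the end, for the whole second after the job is handed in: The strip lies still with its rear edge within 2.5 mm of the stop and square to within 0.05 rad, clamped by the foot with over 40 N; the clutch has slipped (marks parted by over 1.5 mm, seen from above) but by no more than an eighth of a turn (13 mm) (all of step 1 and all of step 2 and not (horizontal distance between knob_mark and flange_mark above 0.013 m) and linear speed of glass below 0.01 m/s); the robot touches nothing.
It fails at once if the thumbscrew is turned on past an eighth of a turn of slip (horizontal distance between knob_mark and flange_mark above 0.013 m).
It fails at once if the robot presses the glass with more than 30 N (contact force between any of the fingers, the arm and glass above 30 N).
It fails at once if a bystander is moved more than 15 mm (distance of any of water_bowl, pigment_jar, wash_brush, offcut from where it was at the start of the episode above 0.015 m).
It also fails if it takes over 72 s, if anything falls off the work surface, if the arm or the gripper's body presses on something with over 40 N, if the wrist force passes 120 N, or if a joint passes its speed limit or range.

## Working session

There is one attempt and no reset: what is moved stays moved. The work goes in short steps, Python scripts to look and compute and a tool call to move; the robot and the scene stay as the last step left them, time stands still between calls to the robot, and variables do not carry over. Pictures are saved under pics/ and viewed, at most 10 in all, crops included, and the job is handed in when it is done.

Besides the shell and the picture viewer there is one more tool, called after "Emit:" as name(argument=value, ...) on one line, values as JSON. step_arm: Moves the arm, as the interface text tells. Scaled input: -1 to 1 covers 0.5 m each way for a shift and pi/4 rad each way for a turn. Its arguments: {"type":"object","properties":{"targets":{"type":"string"}},"required":["targets"]}

```bash
mkdir -p pics; ls
cat > h.py <<'E'
import numpy as np, cv2
from workcell import bot
def K(i):
    f=192/np.tan(np.radians(i["vertical_fov"])/2)
    return np.array([[f,0,i["cx"]],[0,f,i["cy"]],[0,0,1.]]),np.array(i["D"],float)
def ray(i,px):
    k,d=K(i);u=cv2.undistortPoints(np.array(px,float).reshape(-1,1,2),k,d).reshape(-1,2)
    P=np.array(i["pose"]);v=np.c_[u[:,0],-u[:,1],-np.ones(len(u))]@P[:3,:3].T
    return P[:3,3],v/np.linalg.norm(v,axis=1)[:,None]
def plane(i,px,z):
    o,v=ray(i,px);return o+v*((z-o[2])/v[:,2])[:,None]
def tri(l):
    A=0;b=0
    for i,p in l:
        o,v=ray(i,[p]);M=np.eye(3)-np.outer(v[0],v[0]);A=A+M;b=b+M@o
    x=np.linalg.solve(A,b)
    return x,[float(np.linalg.norm(np.cross(x-ray(i,[p])[0],ray(i,[p])[1][0]))) for i,p in l]
def proj(i,X):
    k,d=K(i);P=np.linalg.inv(np.array(i["pose"]));c=np.atleast_2d(X)@P[:3,:3].T+P[:3,3]
    return cv2.projectPoints(c*[1,-1,-1],np.zeros(3),np.zeros(3),k,d)[0].reshape(-1,2)
def shot(n,f=None):
    i=bot.camera_info(n);im=cv2.cvtColor(bot.camera(n),cv2.COLOR_RGB2BGR)
    if f: cv2.imwrite("pics/"+f,im)
    return i,im
E
python3 - <<'E'
from h import *
for n in ["scene","side","wrist"]:
    i,im=shot(n,n+"0.png");print(n,i["vertical_fov"],i["cx"],i["cy"],i["D"],np.round(i["pose"],3).tolist())
a=cv2.imread("pics/scene0.png");b=cv2.imread("pics/side0.png")
cv2.imwrite("pics/a.png",cv2.resize(a,(800,600),interpolation=cv2.INTER_CUBIC))
cv2.imwrite("pics/b.png",cv2.resize(b,(800,600),interpolation=cv2.INTER_CUBIC))
print(bot.get_obs())
E
```

```text
pics
scene 44.95101716807277 259.9875458763437 190.94814523841956 [0.0582004 0.        0.        0.        0.       ] [[-0.534, -0.662, 0.526, 1.167], [0.845, -0.43, 0.317, 0.377], [0.016, 0.614, 0.789, 0.98], [0.0, 0.0, 0.0, 1.0]]
side 52.602454949278034 252.99073909002433 194.93645979655295 [-0.03297234  0.          0.          0.          0.        ] [[0.928, 0.264, -0.263, 0.336], [-0.372, 0.664, -0.649, -0.575], [0.003, 0.7, 0.714, 0.765], [0.0, 0.0, 0.0, 1.0]]
wrist 62.089668327585606 256.4687216128157 193.94781482103912 [0.03119756 0.         0.         0.         0.        ] [[0.377, -0.892, -0.251, 0.124], [0.926, 0.362, 0.104, 0.491], [-0.002, -0.272, 0.962, 0.373], [0.0, 0.0, 0.0, 1.0]]
{'clock': 0.15, 'joint_pos': array([ 1.18502705e+00,  2.41262618e-01,  4.07337364e-03,  1.33518256e+00,
       -2.14964277e-05,  1.57078284e+00]), 'joint_vel': array([ 1.87842473e-03, -3.60709626e-03,  3.32384352e-03, -7.73209571e-06,
       -5.11375173e-04,  9.54155281e-04]), 'tau': array([ 3.92479560e-04, -3.72635329e+01,  2.52638251e+01,  1.23405154e-02,
        2.06224610e-05, -3.48431641e-06]), 'eef_pos': array([0.18797159, 0.46283246, 0.23062126]), 'tool_rot': array([ 1.91684149e-01,  9.81456350e-01, -7.75191417e-04, -1.40458950e-04]), 'ft_force': array([-0.78800299, -0.905736  ,  0.13581463]), 'ft_torque': array([ 0.00902612, -0.03372385, -0.01453847]), 'grasp_force': 0.0, 'grip_width': 0.08566871350158886}
```

View pics/a.png

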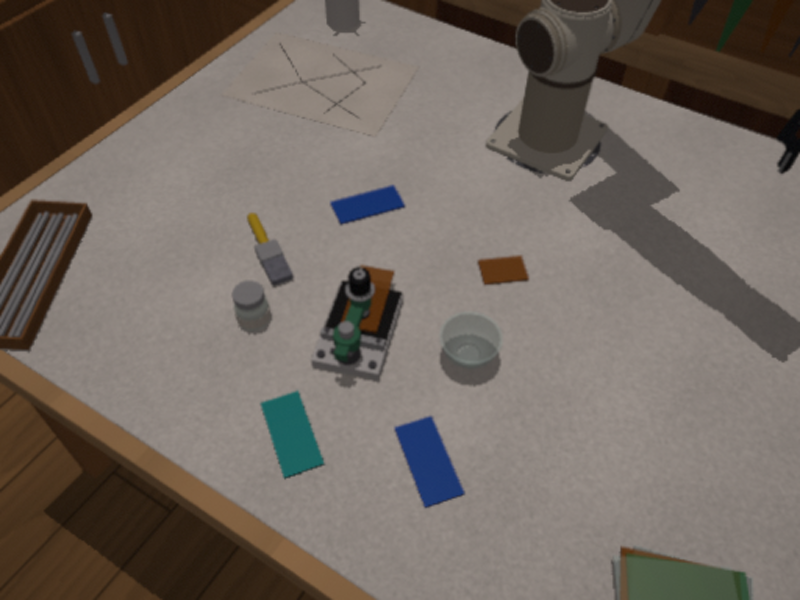

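View pics/b.png

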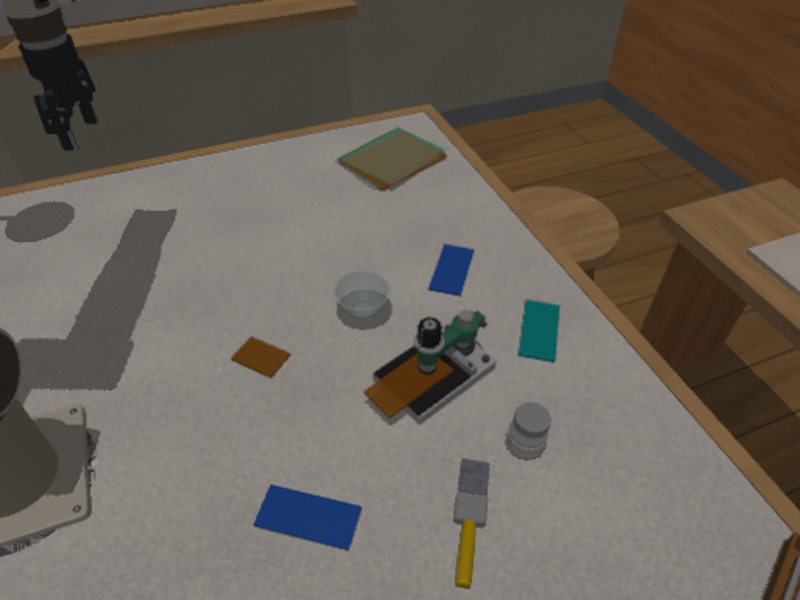

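Candidates for the glass are the orange strip in the jig (scene ~(375,295), side ~(410,385) in the enlarged view), the orange offcut (scene (503,270), side (261,356)), and the blue and turquoise plates. The strip lying in the jig under the foot fits; the offcut is on the bench and the blue/turquoise ones are excluded. One enlarged crop will confirm it.

Run:
```python
from h import *
a=cv2.imread("pics/scene0.png");b=cv2.imread("pics/side0.png")
# crops: scene x195-265 y160-250 ; side x225-325,y195-275
A=cv2.resize(a[160:250,195:265],None,fx=6,fy=6,interpolation=cv2.INTER_CUBIC)[:540,:420]
B=cv2.resize(b[195:275,228:318],None,fx=4.2,fy=4.2,interpolation=cv2.INTER_CUBIC)
B=cv2.copyMakeBorder(B,0,540-B.shape[0],0,0,cv2.BORDER_CONSTANT)
cv2.imwrite("pics/c.png",np.hstack([A,B]))
```

```text
(no output)
```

View pics/c.png

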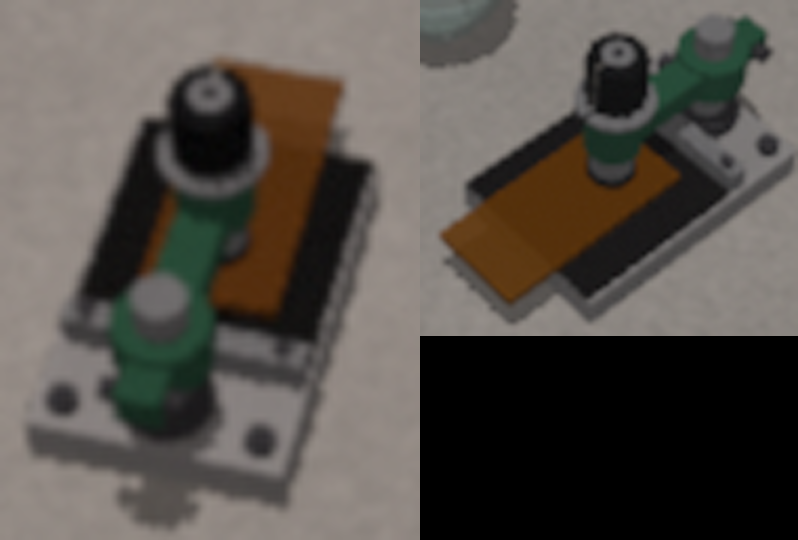

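Run:
```python
from h import *
si,di=bot.camera_info("scene"),bot.camera_info("side")
S=lambda u,v:((u+.5)/6-.5+195,(v+.5)/6-.5+160)
D=lambda u,v:((u-420+.5)/4.2-.5+228,(v+.5)/4.2-.5+195)
for n,s,d in [("knobtop",(208,92),(618,50)),("posttop",(160,292),(715,30)),("gFL",(342,82),(512,302)),("gRR",(278,313),(680,175)),("gFl",(222,58),(442,236))]:
    x,e=tri([(si,S(*s)),(di,D(*d))]);print(n,x.round(4),np.round(e,4),plane(si,[S(*s)],.031).round(4),plane(di,[D(*d)],.031).round(4))
# jig corners z .025
print("bed side FL,FR", plane(di,[D(468,188),D(590,300)],.025).round(4).tolist()," bed scene FR", plane(si,[S(375,165),S(145,120)],.025).round(4).tolist())
# bystanders
f=1.5625
for n,c,u in [("bowl",di,(362,280)),("jar",di,(531,420)),("offcut",di,(261,356)),("brush",di,(472,500)),("brush end",di,(465,585)),("brushhead",di,(475,462))]:
    print(n,plane(c,[(u[0]/f,u[1]/f)],.03 if n in("bowl","jar") else 0).round(3))
```

```text
knobtop [ 0.6006 -0.0511  0.1314] [0.0001 0.0001] [[ 0.5337 -0.1018  0.031 ]] [[0.6424 0.0321 0.031 ]]
posttop [ 0.6718 -0.0274  0.0962] [0.0009 0.0009] [[ 0.6344 -0.0567  0.031 ]] [[0.7052 0.0253 0.031 ]]
gFL [ 0.5032 -0.0796  0.008 ] [0.0258 0.0258] [[ 0.4964 -0.0553  0.031 ]] [[ 0.515  -0.1143  0.031 ]]
gRR [ 0.6263 -0.0341  0.0096] [0.027 0.027] [[ 0.6165 -0.0093  0.031 ]] [[ 0.6357 -0.0697  0.031 ]]
gFl [ 0.5065 -0.0886  0.0494] [0.0214 0.0214] [[ 0.514  -0.1078  0.031 ]] [[ 0.495  -0.0597  0.031 ]]
bed side FL,FR [[0.5215, -0.0292, 0.025], [0.556, -0.1249, 0.025]]  bed scene FR [[0.5241, -0.0201, 0.025], [0.5581, -0.119, 0.025]]
bowl [[0.574 0.171 0.03 ]]
jar [[ 0.701 -0.194  0.03 ]]
offcut [[0.37  0.092 0.   ]]
brush [[ 0.576 -0.26   0.   ]]
brush end [[ 0.518 -0.357  0.   ]]
brushhead [[ 0.606 -0.21   0.   ]]
```

The crop confirms the orange strip in the jig, under the foot and overhanging the front. The knob top triangulates to (0.601, -0.051, 0.131), which agrees with about 130 mm. The post is 75 mm behind it. The glass corners on the z=0.031 plane give 128–130 mm length. I'll move to a pre-push view.

Emit:
step_arm(targets="-0.3 0.25 -0.56 0 0 0 0.9; -0.3 0.25 -0.56 0 0 0 0.9; -0.3 0.25 -0.56 0 0 0 0.9; -0.3 0.25 -0.56 0 0 0 0.9; -0.3 0.25 -0.56 0 0 0 0.9; -0.3 0.25 -0.56 0 0 0 0.9; -0.3 0.25 -0.56 0 0 0 0.9; -0.3 0.25 -0.56 0 0 0 0.9")

```text
clock: 0.82
eef_pos: [0.3128, 0.1827, 0.2312]
tool_rot: [-0.161, 0.987, -0.0, 0.0]
ft_force: [0.6, -0.4, -0.1]
grip_width: 0.0299
grasp_force: 0.0
```

Emit:
step_arm(targets="-0.3 0.25 -0.56 0 0 0 0; -0.3 0.25 -0.56 0 0 0 0; -0.3 0.25 -0.56 0 0 0 0; -0.3 0.25 -0.56 0 0 0 0; -0.3 0.25 -0.56 0 0 0 0; -0.3 0.25 -0.56 0 0 0 0; -0.3 0.25 -0.56 0 0 0 0; -0.3 0.25 -0.56 0 0 0 0; -0.3 0.25 -0.56 0 0 0 0; -0.3 0.25 -0.56 0 0 0 0")

```text
clock: 1.65
eef_pos: [0.4373, -0.0963, 0.2307]
tool_rot: [-0.159, 0.987, 0.001, -0.001]
ft_force: [0.4, 0.5, 1.0]
grip_width: 0.0299
grasp_force: 0.0
```

Run:
```python
from h import *
o=bot.get_obs();print(o["joint_pos"].round(3),o["eef_pos"].round(4),o["tool_rot"].round(3),o["grip_width"],o["ft_force"].round(2))
i,im=shot("wrist","w1.png")
cv2.imwrite("pics/w1b.png",cv2.resize(im,(800,600),interpolation=cv2.INTER_CUBIC))
print(proj(i,[[.6006,-.0511,.131],[.5228,-.0247,.025],[.557,-.122,.025],[.4957,-.0575,.031],[.5145,-.111,.031]]).round(0).tolist())
```

```text
[-0.217  0.139 -0.123  1.311  0.    -0.536] [ 0.4373 -0.0963  0.2307] [-0.159  0.987  0.001 -0.001] 0.029852229623705134 [0.39 0.49 1.04]
[[246.0, 370.0], [289.0, 253.0], [203.0, 255.0], [271.0, 227.0], [222.0, 228.0]]
```

View pics/w1b.png

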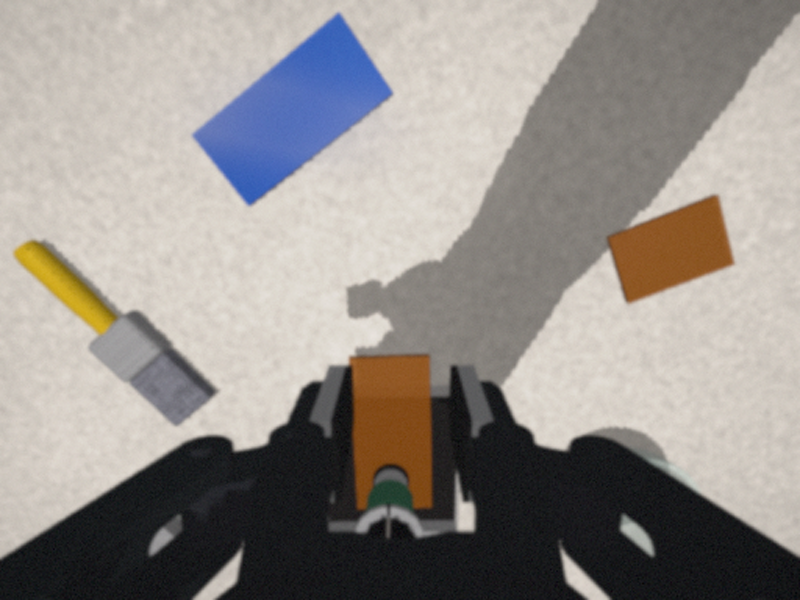

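The wrist view shows the strip between the fingers, with front corners at (351,357) and (430,354) and rear edge near row 508. The stop bar lies at row ~518, and the black flange mark at (388,510) faces the robot.

Run:
```python
from h import *
i=bot.camera_info("wrist");im=cv2.imread("pics/w1.png")
hsv=cv2.cvtColor(im,cv2.COLOR_BGR2HSV)
m=cv2.inRange(hsv,(3,120,50),(20,255,255));m[:,:210]=0;m[:,300:]=0
ys=np.where(m.sum(1)>255*20)[0];print(ys.min(),ys.max())
L=[];R=[]
for y in range(ys.min()+4,ys.max()-3):
    x=np.where(m[y])[0];L.append((x.min()-.5,y));R.append((x.max()+.5,y))
F=[];B=[]
for x in range(230,272):
    y=np.where(m[:,x])[0]; F.append((x,y.min()-.5))
    if x<235 or x>267: B.append((x,y.max()+.5))
def fit(p):
    P=plane(i,p,.031)[:,:2];c=np.median(P,0);vx,vy,x,y=cv2.fitLine(P.astype(np.float32),cv2.DIST_HUBER,0,.001,.001).ravel();return np.array([x,y]),np.degrees(np.arctan2(vy,vx))
for n,p in zip("LRFB",(L,R,F,B)): print(n,*fit(p))
print("bed corner / stop ends top", plane(i,[(330/1.5625,519/1.5625),(455/1.5625,518/1.5625)],.038).round(4).tolist())
cv2.imwrite("pics/w1c.png",cv2.resize(im[215:345,195:310],None,fx=5,fy=4.6,interpolation=cv2.INTER_CUBIC))
```

```text
228 322
L [ 0.5712684  -0.08832158] 18.307768
R [ 0.560027   -0.02760851] 20.753872
F [ 0.50303996 -0.07793701] -71.708435
B [ 0.6291971  -0.03991574] -70.652885
bed corner / stop ends top [[0.647, -0.0826, 0.038], [0.6152, 0.0109, 0.038]]
```

View pics/w1c.png

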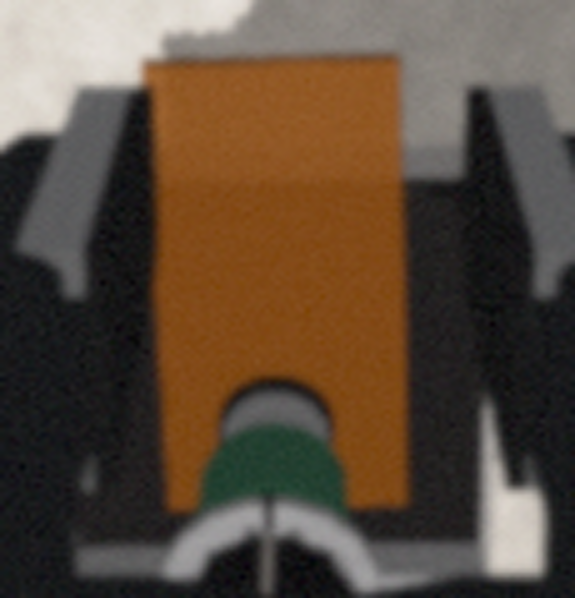

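Run:
```python
from h import *
i=bot.camera_info("wrist")
C=lambda u,v:(u/5+195-.4,v/4.6+215-.4)
P=plane(i,[C(75,543),C(478,543)],.025);d=P[1]-P[0];print("stop",P.round(4).tolist(),np.linalg.norm(d),np.degrees(np.arctan2(d[1],d[0]))-90)
G=plane(i,[C(147,64),C(398,58),C(168,508),C(408,506)],.031);print("glass",G.round(4).tolist())
a=np.radians(19);ux=np.array([np.cos(a),np.sin(a)]);uy=np.array([-ux[1],ux[0]])
k=np.array([.6006,-.0511])
for n,p in [("stop",P),("glass",G),("post",np.array([[.6718,-.0274]]))]: print(n,((p[:,:2]-k)@np.c_[ux,uy]*1000).round(1).tolist())
B=plane(i,[C(405,180),C(465,180)],.025);print("bedfront",((B[:,:2]-k)@np.c_[ux,uy]*1000).round(1).tolist())
```

```text
stop [[0.6589, -0.083, 0.025], [0.6266, 0.0152, 0.025]] 0.10338818124959874 18.211988438041487
glass [[0.514, -0.1071, 0.031], [0.4944, -0.0529, 0.031], [0.6361, -0.0646, 0.031], [0.6167, -0.0077, 0.031]]
stop [[44.8, -49.2], [46.2, 54.2]]
glass [[-100.1, -24.8], [-101.0, 32.9], [29.2, -24.3], [29.3, 35.8]]
post [[75.0, -0.8]]
bedfront [[-64.7, 35.0], [-64.5, 49.4]]
```

The stop line is 45–46 mm behind the knob axis, as it must be, and 103 mm long. The gap is about 16 mm, and the glass is about 1° askew. I'll descend in front of it with the two fingertips straddling its centre.

Emit:
step_arm(targets="-0.3 0.06 0.012 -0.2 0 0 0; -0.3 0.06 0.012 -0.2 0 0 0; -0.3 0.06 0.012 -0.2 0 0 0; -0.3 0.06 0.012 -0.36 0 0 0; -0.3 0.06 0.012 -0.4 0 0 0; -0.3 0.06 0.012 -0.43 0 0 0; -0.3 0.06 0.012 -0.436 0 0 0; -0.3 0.06 0.012 -0.436 0 0 0")

```text
clock: 2.37
eef_pos: [0.4653, -0.088, 0.0121]
tool_rot: [-0.161, 0.987, 0.001, -0.003]
ft_force: [-0.6, 0.1, 0.2]
grip_width: 0.0301
grasp_force: 0.0
```

Run:
```python
from h import *
o=bot.get_obs();print(o["eef_pos"].round(4),o["tool_rot"].round(3),o["ft_force"].round(2))
i,im=shot("wrist","w2.png");j,s=shot("side","s2.png")
A=cv2.resize(im[180:384,150:370],None,fx=1.8,fy=2.6)
B=cv2.resize(s[190:290,210:310],None,fx=3.9,fy=5.3,interpolation=cv2.INTER_CUBIC)
cv2.imwrite("pics/w2b.png",np.hstack([A[:530],B[:530]]))
```

```text
[ 0.4653 -0.088   0.0121] [-0.161  0.987  0.001 -0.003] [-0.57  0.08  0.23]
```

View pics/w2b.png

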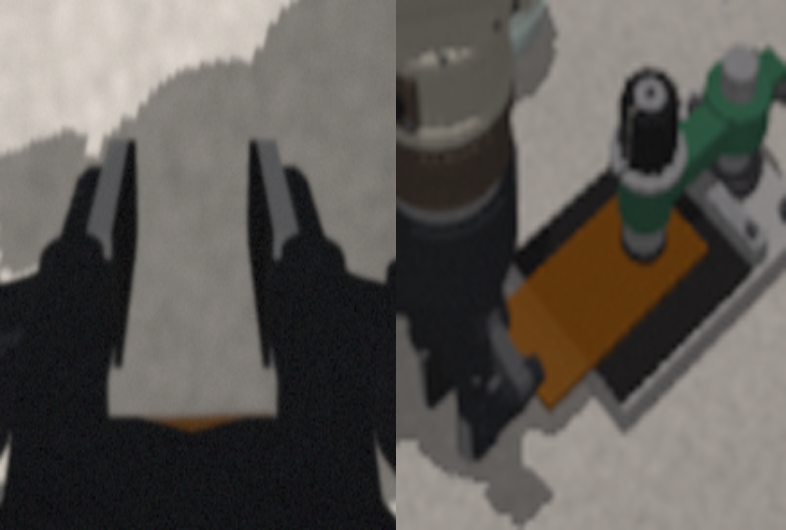

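The fingertips stand in front of and below the strip's front end, about 28 mm short of it. I'll shift 4.6 mm sideways to centre, then push gently along jig x.

Emit:
step_arm(targets="-0.3 0.026 -0.001 0 0 0 0; -0.3 0.045 0.005 0 0 0 0; -0.3 0.05 0.007 0 0 0 0; -0.3 0.056 0.009 0 0 0 0; -0.3 0.062 0.011 0 0 0 0; -0.3 0.067 0.013 0 0 0 0; -0.3 0.071 0.014 0 0 0 0; -0.3 0.075 0.015 0 0 0 0; -0.3 0.075 0.015 0 0 0 0")

```text
clock: 3.22
eef_pos: [0.5055, -0.0821, 0.0132]
tool_rot: [-0.16, 0.987, 0.0, 0.0]
ft_force: [0.5, 0.7, -0.1]
grip_width: 0.0297
grasp_force: 0.0
```

```bash
cat > g.py <<'E'
from h import *
def gap(f):
    i,im=shot("side",f);h=cv2.cvtColor(im,cv2.COLOR_BGR2HSV)
    m=cv2.inRange(h,(3,120,40),(20,255,255));m[:,:220]=0;m[:,310:]=0;m[:190]=0;m[290:]=0
    c=max(cv2.findContours(m,0,2)[0],key=cv2.contourArea).reshape(-1,2)
    P=plane(i,c,.031)[:,:2]-[.6006,-.0511]
    a=np.radians(18.4);Q=P@np.array([[np.cos(a),-np.sin(a)],[np.sin(a),np.cos(a)]])*1000
    r=Q[Q[:,1]<-12];x=np.percentile(r[:,0],98);e=Q[(Q[:,0]>x-6)&(Q[:,1]<-3)]
    s=Q[(Q[:,0]>-70)&(Q[:,0]<15)];s=s[s[:,1]<np.percentile(s[:,1],10)+4]
    R=Q[(Q[:,1]<-16)&(Q[:,1]>-26)]
    k=np.polyfit(s[:,0],s[:,1],1)
    print("rear x",x.round(1),"right side y",np.median(s[:,1]).round(1),"yaw rel deg",np.degrees(k[0]).round(2));return im
E
python3 - <<'E'
from g import *
print(np.round(bot.get_obs()["ft_force"],2),bot.get_obs()["eef_pos"].round(4));gap("s3.png")
E
```

```text
[ 0.48  0.73 -0.14] [ 0.5055 -0.0821  0.0132]
rear x 38.8 right side y -32.5 yaw rel deg -0.93
```

Emit:
step_arm(targets="-0.3 0.003 0.001 0 0 0 0; -0.3 0.006 0.002 0 0 0 0; -0.3 0.008 0.003 0 0 0 0; -0.3 0.0095 0.003 0 0 0 0; -0.3 0.011 0.004 0 0 0 0; -0.3 0.011 0.004 0 0 0 0")

```text
clock: 3.77
eef_pos: [0.51, -0.0806, 0.0132]
tool_rot: [-0.16, 0.987, -0.0, -0.001]
ft_force: [-3.0, -2.3, 0.6]
grip_width: 0.0299
grasp_force: 1.6
```

Run:
```python
from g import *
gap("s4.png")
```

```text
rear x 39.0 right side y -32.3 yaw rel deg -0.35
```

Run:
```python
import g
from g import *
i=bot.camera_info("side")
for f in ["side0.png","s2.png","s3.png","s4.png"]:
    im0=cv2.imread("pics/"+f); g.shot=lambda n,x,im0=im0:(i,im0); print(f,end=" ");gap(f)
ims=[cv2.resize(cv2.imread("pics/"+f)[195:275,228:318],None,fx=4.4,fy=7,interpolation=cv2.INTER_CUBIC) for f in ["s3.png","s4.png"]]
cv2.imwrite("pics/s34.png",np.hstack(ims))
```

```text
side0.png rear x 28.2 right side y -31.5 yaw rel deg 1.65
s2.png rear x 28.1 right side y -31.5 yaw rel deg 1.75
s3.png rear x 38.8 right side y -32.5 yaw rel deg -0.93
s4.png rear x 39.0 right side y -32.3 yaw rel deg -0.35
```

View pics/s34.png

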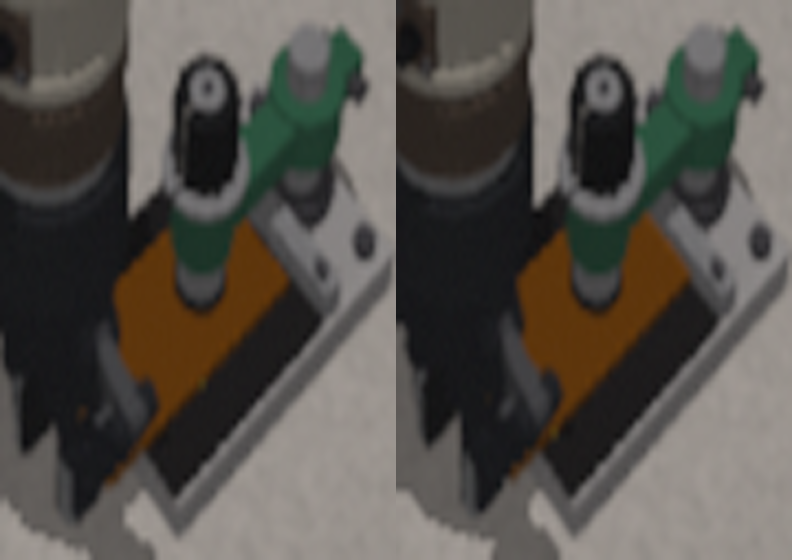

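Run:
```python
from h import *
i=bot.camera_info("side");k=np.array([.6006,-.0511]);a=np.radians(18.4)
R=np.array([[np.cos(a),-np.sin(a)],[np.sin(a),np.cos(a)]])
D=lambda u,v:(u/4.4+228-.4,v/7+195-.43)
for n,p,z in [("s4 corner",(293,290),.031),("s3 corner",(290,283),.031),("s4 right-front",(115,475),.031),("stop end top front",(315,300),.038),("bed/stop right corner",(322,318),.025)]:
    print(n,((plane(i,[D(*p)],z)[:,:2]-k)@R*1000).round(1))
```

```text
s4 corner [[ 36.6 -35.3]]
s3 corner [[ 37.5 -32.1]]
s4 right-front [[-86.8 -30.6]]
stop end top front [[ 38.3 -49.6]]
bed/stop right corner [[ 43.8 -51.1]]
```

Emit:
step_arm(targets="-0.3 0.001 0 0 0 0 0; -0.3 0.002 0.001 0 0 0 0; -0.3 0.002 0.001 0 0 0 0; -0.3 0.002 0.001 0 0 0 0")

```text
clock: 4.15
eef_pos: [0.51, -0.0805, 0.0131]
tool_rot: [-0.159, 0.987, -0.001, -0.002]
ft_force: [-5.1, -4.2, 3.6]
grip_width: 0.0297
grasp_force: 3.3
```

Position stalls while force rises to about 7 N, so the glass is against something rigid. I'll press slightly more (about 10 N), hold, then back off, rise and check from above.

Emit:
step_arm(targets="-0.3 0.002 0.001 0 0 0 0; -0.3 0.002 0.001 0 0 0 0; -0.3 0.002 0.001 0 0 0 0; -0.3 0 0 0 0 0 0; -0.3 -0.01 -0.003 0 0 0 0; -0.3 -0.06 -0.02 0 0 0 0; -0.3 -0.1 -0.03 0.05 0 0 0; -0.3 -0.145 -0.032 0.2 0 0 0; -0.3 -0.145 -0.032 0.3 0 0 0; -0.3 -0.145 -0.032 0.43 0 0 0")

```text
clock: 4.98
eef_pos: [0.4413, -0.0951, 0.1626]
tool_rot: [-0.16, 0.987, 0.001, 0.0]
ft_force: [2.1, -0.5, 0.7]
grip_width: 0.03
grasp_force: 0.0
```

Emit:
step_arm(targets="0.6 0 0 0 0 0 0; 0.6 0 0 0 0 0 0; 0.6 0 0 0 0 0 0; 0.6 0 0 0 0 0 0")

```text
clock: 5.32
eef_pos: [0.4419, -0.0951, 0.1601]
tool_rot: [-0.16, 0.987, 0.001, -0.001]
ft_force: [-0.4, -0.7, -0.1]
grip_width: 0.0683
grasp_force: 0.0
```

Run:
```python
from g import *
o=bot.get_obs();print(o["eef_pos"].round(4),o["ft_force"].round(2));gap("s5.png")
i,im=shot("wrist","w5.png")
X=[[.6589,-.083,.025],[.6266,.0152,.025]];p=proj(i,X);print(p.round(1).tolist())
cv2.imwrite("pics/w5b.png",cv2.resize(im[215:345,195:310],None,fx=5,fy=4.6,interpolation=cv2.INTER_CUBIC))
```

```text
[ 0.4419 -0.0951  0.1601] [-0.45 -0.65 -0.12]
rear x 39.3 right side y -32.4 yaw rel deg -0.34
[[200.8, 375.8], [298.3, 375.8]]
```

View pics/w5b.png

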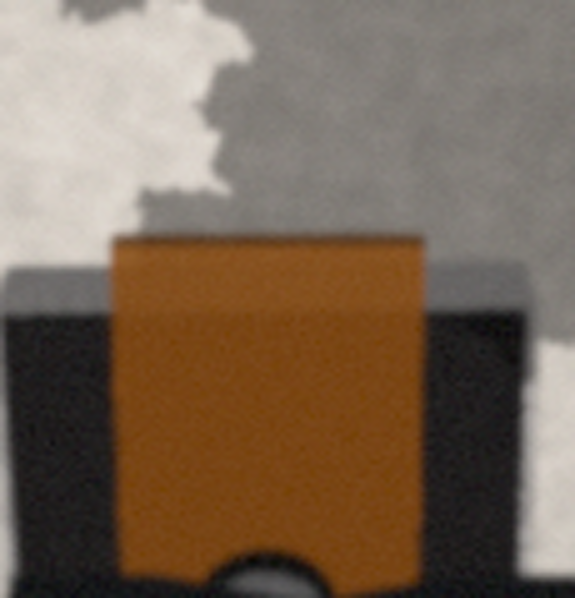

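The strip's front edge (row 238) is parallel to the bed's front edge (row 312). I'll compute the overhang, which must be 20 mm when home.

Run:
```python
from h import *
i=bot.camera_info("wrist")
C=lambda u,v:(u/5+195-.4,v/4.6+215-.39)
G=plane(i,[C(113,241),C(425,239)],.031)[:,:2];B=plane(i,[C(8,313),C(107,313),C(430,313),C(525,313)],.025)[:,:2]
n=B[3]-B[0];n/=np.linalg.norm(n);print("jig yaw",np.degrees(np.arctan2(n[1],n[0]))-90,"glass",np.degrees(np.arctan2(*(G[1]-G[0])[::-1]))-90,"width",np.linalg.norm(G[1]-G[0]),"bedw",np.linalg.norm(B[3]-B[0]))
m=np.array([n[1],-n[0]]);print("overhang",((B[0]-G)@m*1000).round(1)); print(G,B[[0,3]],B[[0,3]].mean(0)+m*.065)
```

```text
jig yaw 18.273373764659652 glass 18.73097701512414 width 0.05872070273969532 bedw 0.10080438254451869
overhang [20.1 20.5]
[[ 0.52794696 -0.10334434]
 [ 0.50909027 -0.04773367]] [[ 0.55382195 -0.11766753]
 [ 0.52221462 -0.02194658]] [ 0.59974042 -0.04942623]
```

Overhang is 20.1/20.5 mm and the glass is 0.5° off the jig axis, so step 1 is met. Next I go above the knob, turned to the counter-clockwise end of joint 6 so that one grasp suffices.

Emit:
step_arm(targets="0.6 0 0 0.1 0 0 1; 0.6 0.1 0.03 0.1 0 0 1; 0.6 0.2 0.06 0.1 0 0 1; 0.6 0.316 0.09 0.1 0 0 1; 0.6 0.316 0.09 0.1 0 0 1; 0.6 0.316 0.09 0.1 0 0 1; 0.6 0.316 0.09 0.1 0 0 1")

```text
clock: 6.0
eef_pos: [0.6018, -0.0494, 0.2067]
tool_rot: [-0.528, 0.849, 0.002, -0.002]
ft_force: [-1.7, -0.9, 0.6]
grip_width: 0.0682
grasp_force: 0.0
```

Emit:
step_arm(targets="0.6 0 0 0 0 0 1; 0.6 0 0 0 0 0 1; 0.6 0 0 0 0 0 1; 0.6 0 0 0 0 0 1; 0.6 0 0 0 0 0 1; 0.6 0 0 0 0 0 1; 0.6 0 0 0 0 0 1")

```text
clock: 6.58
eef_pos: [0.6, -0.0504, 0.2091]
tool_rot: [0.812, -0.583, -0.002, 0.001]
ft_force: [-0.1, -0.6, 0.8]
grip_width: 0.0682
grasp_force: 0.0
```

Emit:
step_arm(targets="0.6 0 0 0 0 0 1; 0.6 0 0 0 0 0 1; 0.6 0 0 0 0 0 1; 0.6 0 0 0 0 0 1; 0.6 0 0 0 0 0 1; 0.6 0 0 0 0 0 1; 0.6 0 0 0 0 0 1; 0.6 0 0 0 0 0 1")

```text
clock: 7.25
eef_pos: [0.6, -0.0504, 0.2093]
tool_rot: [0.973, -0.23, -0.002, 0.0]
ft_force: [-0.9, 0.9, -0.3]
grip_width: 0.0684
grasp_force: 0.0
```

Run:
```python
from h import *
o=bot.get_obs();print(o["joint_pos"].round(3),o["eef_pos"].round(4),o["tool_rot"].round(4),o["ft_force"].round(2),o["ft_torque"].round(3))
i,im=shot("wrist","w6.png")
print(proj(i,[[.6,-.05,.131],[.6,-.05,.096]]).round(1).tolist())
t=o["eef_pos"];print(proj(i,[t-[0,0,.05],t-[0,0,.1]]).round(1).tolist())
cv2.imwrite("pics/w6b.png",cv2.resize(im[190:384,140:370],None,fx=3,fy=3,interpolation=cv2.INTER_CUBIC))
```

```text
[-0.084  0.458  0.26   1.376  0.    -2.762] [ 0.6    -0.0504  0.2093] [ 9.732e-01 -2.298e-01 -1.600e-03  1.000e-04] [-0.92  0.85 -0.32] [-0.032 -0.008 -0.045]
[[258.3, 201.7], [258.0, 189.0]]
[[259.1, 214.7], [258.5, 193.2]]
```

View pics/w6b.png

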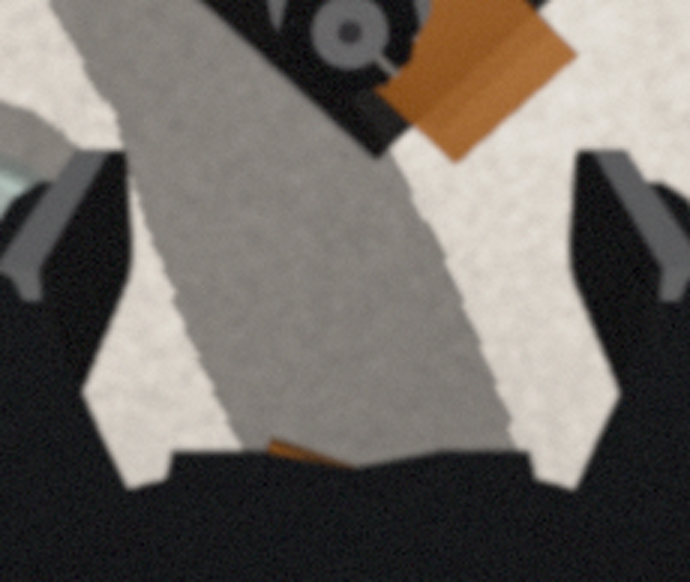

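The knob cap's centre is at crop (350,32), i.e. image (256.3,200.3), with its white index line pointing to (390,68), towards the robot as described.

Run:
```python
from h import *
i=bot.camera_info("wrist");im=cv2.imread("pics/w6.png")
si=bot.camera_info("scene");di=bot.camera_info("side")
print(plane(i,[(256.3,200.3)],.131).round(4),plane(i,[(269.4,211.9)],.131).round(4))
print(tri([(i,(256.3,200.3)),(si,(229.25,174.9)),(di,(274.8,206.5))]))
```

```text
[[ 0.6016 -0.0492  0.131 ]] [[ 0.5893 -0.0538  0.131 ]]
(array([ 0.60115991, -0.05027   ,  0.13144524]), [0.0011484695071961022, 0.0008251956734965449, 0.0006716383410049863])
```

Emit:
step_arm(targets="0.6 0.002 0.001 -0.06 0 0 0; 0.6 0.002 0.001 -0.12 0 0 0; 0.6 0.002 0.001 -0.18 0 0 0; 0.6 0.002 0.001 -0.22 0 0 0; 0.6 0.002 0.001 -0.22 0 0 0; 0.6 0.002 0.001 -0.22 0 0 0")

```text
clock: 7.8
eef_pos: [0.6002, -0.0499, 0.0995]
tool_rot: [0.973, -0.23, -0.002, 0.0]
ft_force: [0.3, -0.6, 0.1]
grip_width: 0.068
grasp_force: 0.0
```

Emit:
step_arm(targets="-1 0 0 0 0 0 0; -1 0 0 0 0 0 0; -1 0 0 0 0 0 0; -1 0 0 0 0 0 0; -1 0 0 0 0 0 0; -1 0 0 0 0 0 0; -1 0 0 0 0 0 0; -1 0 0 0 0 0 0")

```text
clock: 8.47
eef_pos: [0.6027, -0.051, 0.1036]
tool_rot: [0.973, -0.23, 0.002, 0.0]
ft_force: [-1.4, -1.8, 5.9]
grip_width: 0.0312
grasp_force: 59.3
```

```bash
cat > st.py <<'E'
from h import *
o=bot.get_obs();q=o["tool_rot"];t=o["eef_pos"]
yaw=np.degrees(2*np.arctan2(q[1],q[0]))%360
print("clk",round(float(o["clock"]),2),"pos",t.round(4),"yaw",yaw.round(2),"j6",o["joint_pos"][5].round(3),"F",o["ft_force"].round(1),"T",o["ft_torque"].round(3),"tau6",o["tau"][5].round(3),"w",round(float(o["grip_width"]),4))
E
python3 st.py
```

```text
clk 8.47 pos [ 0.6027 -0.051   0.1036] yaw 333.35 j6 -2.76 F [-1.4 -1.8  5.9] T [-0.522  0.328  0.017] tau6 0.027 w 0.0312
```

The closing tips swing forward onto the flange (Fz 5.9, lifted 4 mm). I'll reopen, raise 11 mm and regrip.

Emit:
step_arm(targets="0.3 0 0 0 0 0 0; 0.3 0 0 0 0 0 0; 0.3 0 0 0.022 0 0 0; 0.3 0 0 0.022 0 0 0; -1 0 0 0.022 0 0 0; -1 0 0 0.022 0 0 0; -1 0 0 0.022 0 0 0; -1 0 0 0.022 0 0 0; -1 0 0 0.022 0 0 0; -1 0 0 0.022 0 0 0")

```text
clock: 9.3
eef_pos: [0.6017, -0.0505, 0.1129]
tool_rot: [0.973, -0.23, 0.0, 0.0]
ft_force: [-2.4, -1.8, 5.8]
grip_width: 0.0309
grasp_force: 59.1
```

```bash
python3 st.py
```

```text
clk 9.3 pos [ 0.6017 -0.0505  0.1129] yaw 333.38 j6 -2.76 F [-2.4 -1.8  5.8] T [-0.246  0.324 -0.005] tau6 0.021 w 0.0309
```

Emit:
step_arm(targets="-0.08 0 0 0 0 0 0; -0.08 0 0 0 0 0 0; -0.08 0.001 0 0 0 0 0; -0.08 0.001 0 -0.012 0 0 0; -0.08 0.001 0 -0.012 0 0 0; -1 0.001 0 -0.012 0 0 0; -1 0.001 0 -0.012 0 0 0; -1 0.001 0 -0.012 0 0 0; -1 0.001 0 -0.012 0 0 0")

```text
clock: 10.05
eef_pos: [0.6011, -0.0504, 0.1054]
tool_rot: [0.973, -0.23, -0.001, 0.0]
ft_force: [-2.0, -2.0, -1.1]
grip_width: 0.0313
grasp_force: 59.7
```

```bash
python3 st.py
```

```text
clk 10.05 pos [ 0.6011 -0.0504  0.1054] yaw 333.38 j6 -2.76 F [-2.  -2.  -1.1] T [-0.382  0.333  0.01 ] tau6 0.012 w 0.0313
```

Clean grasp now. I'll start winding clockwise, following 8 mm per turn down.

Emit:
step_arm(targets="-1 0 0 -0.0003 0 0 -0.13; -1 0 0 -0.0005 0 0 -0.26; -1 0 0 -0.0008 0 0 -0.39; -1 0 0 -0.001 0 0 -0.52; -1 0 0 -0.0013 0 0 -0.65")

```text
clock: 10.47
eef_pos: [0.6013, -0.0502, 0.1048]
tool_rot: [0.882, -0.471, -0.001, 0.0]
ft_force: [-0.6, -1.7, -3.7]
grip_width: 0.0311
grasp_force: 59.6
```

```bash
python3 st.py
```

```text
clk 10.47 pos [ 0.6013 -0.0502  0.1048] yaw 303.86 j6 -2.245 F [-0.6 -1.7 -3.7] T [-0.308  0.294  0.097] tau6 -0.89 w 0.0311
```

Emit:
step_arm(targets="-1 0 0 -0.0003 0 0 -0.13; -1 0 0 -0.0005 0 0 -0.26; -1 0 0 -0.0008 0 0 -0.39; -1 0 0 -0.001 0 0 -0.52; -1 0 0 -0.0013 0 0 -0.65")

```text
clock: 10.88
eef_pos: [0.6016, -0.0502, 0.1042]
tool_rot: [0.735, -0.678, -0.0, 0.0]
ft_force: [-2.2, -1.0, -3.6]
grip_width: 0.0314
grasp_force: 59.6
```

```bash
python3 st.py
```

```text
clk 10.88 pos [ 0.6016 -0.0502  0.1042] yaw 274.62 j6 -1.734 F [-2.2 -1.  -3.6] T [-0.261  0.065  0.079] tau6 -0.889 w 0.0314
```

Emit:
step_arm(targets="-1 0 0 -0.0003 0 0 -0.13; -1 0 0 -0.0005 0 0 -0.26; -1 0 0 -0.0008 0 0 -0.39")

```text
clock: 11.13
eef_pos: [0.6018, -0.0502, 0.1038]
tool_rot: [-0.623, 0.782, 0.0, -0.0]
ft_force: [-0.0, -1.6, -4.0]
grip_width: 0.0316
grasp_force: 59.6
```

```bash
python3 st.py
```

```text
clk 11.13 pos [ 0.6018 -0.0502  0.1038] yaw 257.07 j6 -1.428 F [-0.  -1.6 -4. ] T [-0.394  0.06   0.103] tau6 -0.888 w 0.0316
```

Emit:
step_arm(targets="-1 0 0 -0.0003 0 0 -0.13; -1 0 0 -0.0005 0 0 -0.26; -1 0 0 -0.0008 0 0 -0.39")

```text
clock: 11.38
eef_pos: [0.6019, -0.0503, 0.1034]
tool_rot: [-0.496, 0.868, -0.0, -0.0]
ft_force: [-1.3, -1.6, -3.4]
grip_width: 0.0317
grasp_force: 59.7
```

```bash
python3 st.py
```

```text
clk 11.38 pos [ 0.6019 -0.0503  0.1034] yaw 239.51 j6 -1.122 F [-1.3 -1.6 -3.4] T [-0.396  0.04   0.157] tau6 -0.862 w 0.0317
```

Emit:
step_arm(targets="-1 0 0 -0.0003 0 0 -0.13; -1 0 0 -0.0005 0 0 -0.26")

```text
clock: 11.55
eef_pos: [0.602, -0.0504, 0.1034]
tool_rot: [-0.405, 0.914, -0.0, -0.0]
ft_force: [-0.4, -1.2, -3.6]
grip_width: 0.031
grasp_force: 59.7
```

```bash
python3 st.py
```

```text
clk 11.55 pos [ 0.602  -0.0504  0.1034] yaw 227.83 j6 -0.918 F [-0.4 -1.2 -3.6] T [-0.49   0.03   0.225] tau6 -0.795 w 0.031
```

Torque has risen by 0.09 N m, which matches 0.12 to 0.21, so slip is about to start. Now single rows.

Emit:
step_arm(targets="-1 0 0 0 0 0 -0.1")

```text
clock: 11.63
eef_pos: [0.602, -0.0504, 0.1033]
tool_rot: [-0.369, 0.929, -0.0, -0.0]
ft_force: [-1.0, -2.8, -4.1]
grip_width: 0.0312
grasp_force: 59.7
```

```bash
python3 st.py
```

```text
clk 11.63 pos [ 0.602  -0.0504  0.1033] yaw 223.35 j6 -0.84 F [-1.  -2.8 -4.1] T [-0.525  0.017  0.245] tau6 -0.415 w 0.0312
```

Emit:
step_arm(targets="-1 0 0 0 0 0 -0.1")

```text
clock: 11.72
eef_pos: [0.6021, -0.0505, 0.1034]
tool_rot: [-0.333, 0.943, -0.0, -0.0]
ft_force: [-0.1, -2.0, -3.3]
grip_width: 0.0314
grasp_force: 59.7
```

```bash
python3 st.py
```

```text
clk 11.72 pos [ 0.6021 -0.0505  0.1034] yaw 218.89 j6 -0.762 F [-0.1 -2.  -3.3] T [-0.518 -0.032  0.16 ] tau6 -0.551 w 0.0314
```

Emit:
step_arm(targets="-1 0 0 0 0 0 -0.1; -1 0 0 0 0 0 -0.2")

```text
clock: 11.88
eef_pos: [0.6021, -0.0506, 0.1034]
tool_rot: [-0.258, 0.966, -0.0, -0.0]
ft_force: [0.5, -2.5, -3.2]
grip_width: 0.0314
grasp_force: 59.7
```

```bash
python3 st.py
python3 - <<'E'
from h import *
import time
T=[]
for k in range(4):
    bot.camera("scene"); T.append(bot.get_obs()["ft_torque"][2])
print(np.round(T,3))
E
```

```text
clk 11.88 pos [ 0.6021 -0.0506  0.1034] yaw 209.89 j6 -0.605 F [ 0.5 -2.5 -3.2] T [-0.614 -0.044  0.238] tau6 -0.564 w 0.0314
[-0.019 -0.01  -0.054  0.014]
```

The torque has been flat for the last ~13° and z no longer falls, so the clutch is slipping at an estimated 14–18° (4–5 mm). I'll let go, rise, and look at the marks.

Emit:
step_arm(targets="0.5 0 0 0 0 0 0; 0.5 0 0 0 0 0 0; 0.5 0 0 0 0 0 0; 0.5 0 0 0 0 0 0; 0.5 0 0 0.06 0 0 0; 0.5 0 0 0.12 0 0 0; 0.5 0 0 0.18 0 0 0; 0.5 0 0 0.25 0 0 0; 0.5 0 0 0.25 0 0 0")

```text
clock: 12.83
eef_pos: [0.6058, -0.05, 0.2377]
tool_rot: [-0.26, 0.966, -0.002, 0.007]
ft_force: [0.7, 0.2, 1.2]
grip_width: 0.0641
grasp_force: 0.0
```

Emit:
step_arm(targets="0.5 0 0.08 0 0 0 -1; 0.5 0 0.15 0 0 0 -1; 0.5 0.03 0.22 0 0 0 -1; 0.5 0.05 0.3 0 0 0 -1; 0.5 0.05 0.33 0 0 0 -1; 0.5 0.05 0.33 0 0 0 -1; 0.5 0.05 0.33 0 0 0 -1; 0.5 0.05 0.33 0 0 0 -1")

```text
clock: 13.5
eef_pos: [0.6271, 0.1161, 0.2289]
tool_rot: [0.129, 0.992, 0.0, 0.0]
ft_force: [-0.2, -0.4, 1.1]
grip_width: 0.0642
grasp_force: 0.0
```

Emit:
step_arm(targets="0.5 0 0 0 0 0 -1; 0.5 0 0 0 0 0 -1; 0.5 0 0 0 0 0 -1; 0.5 0 0 0 0 0 -1; 0.5 0 0 0 0 0 -1; 0.5 0 0 0 0 0 -1; 0.5 0 0 0 0 0 -1")

```text
clock: 14.08
eef_pos: [0.6272, 0.1147, 0.2292]
tool_rot: [0.501, 0.866, 0.0, 0.0]
ft_force: [-0.1, 0.1, 0.2]
grip_width: 0.0639
grasp_force: 0.0
```

Emit:
step_arm(targets="0.5 0 0 0 0 0 -0.8; 0.5 0 0 0 0 0 -0.8; 0.5 0 0 0 0 0 -0.8; 0.5 0 0 0 0 0 -0.8; 0.5 0 0 0 0 0 -0.8; 0.5 0 0 0 0 0 -0.8; 0.5 0 0 0 0 0 -0.8")

```text
clock: 14.67
eef_pos: [0.6271, 0.1147, 0.2291]
tool_rot: [0.741, 0.671, 0.0, 0.0]
ft_force: [0.7, 0.1, 0.7]
grip_width: 0.0639
grasp_force: 0.0
```

```bash
python3 st.py
python3 - <<'E'
from h import *
i,im=shot("wrist","w7.png")
p=proj(i,[[.6012,-.0503,.128]])[0];print(p)
y0=int(max(0,min(p[1]-35,384-90)));x0=int(p[0]-50);print(x0,y0)
cv2.imwrite("pics/w7b.png",cv2.resize(im[y0:y0+90,x0:x0+110],None,fx=6.5,fy=6.5,interpolation=cv2.INTER_CUBIC))
E
```

```text
clk 14.67 pos [0.6271 0.1147 0.2291] yaw 84.3 j6 1.851 F [0.7 0.1 0.7] T [-0.007  0.005  0.042] tau6 0.13 w 0.0639
[246.46005402 368.83231286]
196 294
```

View pics/w7b.png

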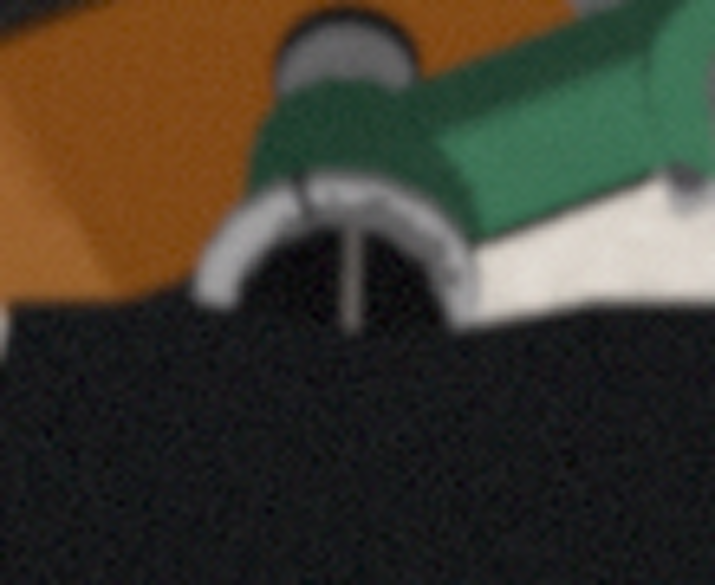

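The black flange mark is at (303,195) and the white knob line at (350,230–330). They have clearly parted, so I'll quantify the distance.

Run:
```python
from h import *
i=bot.camera_info("wrist");C=lambda u,v:(u/6.5+196-.42,v/6.5+294-.42)
c=np.array([.6012,-.0503])
for n,u,z in [("flange mid",(303,196),.0945),("flange inner",(308,212),.0945),("flange outer",(298,180),.0945),("knob bottom",(350,228),.0945),("knob lower",(350,228),.098),("knob upper",(350,325),.122)]:
    p=plane(i,[C(*u)],z)[0,:2]-c;print(n,(p*1000).round(1),np.degrees(np.arctan2(p[1],p[0])).round(1),(np.linalg.norm(p)*1000).round(1))
for a in (70,76,80,84,88,92,96,100,104): print(a,((proj(i,[np.r_[c+.020*np.array([np.cos(np.radians(a)),np.sin(np.radians(a))]),.0945]])[0]-[196-.42,294-.42])*6.5).round(0),end=" ")
```

```text
flange mid [-3. 23.] 97.4 23.2
flange inner [-2.5 20.1] 97.2 20.2
flange outer [-3.4 26. ] 97.5 26.2
knob bottom [ 3.7 16.5] 77.4 16.9
knob lower [ 4.1 19.3] 78.1 19.7
knob upper [ 4.9 22.2] 77.5 22.7
70 [368. 214.] 76 [355. 212.] 80 [346. 211.] 84 [338. 210.] 88 [329. 211.] 92 [320. 211.] 96 [311. 213.] 100 [302. 215.] 104 [294. 217.]
```

Slip is about 20° (5.9 mm apart), within 1.5–13 mm. A quick check that the glass is unmoved, then I hand in.

Run:
```python
from g import *
gap("s8.png"); print(bot.job_done())
```

```text
rear x 39.1 right side y -32.1 yaw rel deg -0.14
the job is handed in; nothing more can be done
None
```

The job is handed in: the strip sits against the stop (overhang 20.1/20.5 mm, about 0.5° off the jig) and is clamped, the marks are about 6 mm (20°) apart, and the gripper is clear; clamp force was inferred from the slip, and the bystanders were not re-measured.

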